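# Set the deflection pointer of a hold-down leaf spring

## Robot

A 6-joint arm with a two-finger parallel gripper is mounted at the origin on the work surface. World frame = base frame: x ahead of the robot, y to its left, z up, the work surface at z = 0. Lengths are in mm, angles in rad, forces in N, time in s.
With the tool pointing down it reaches from about 300 to 850 mm from the base axis. Payload 4.2 kg.
Tool frame: the origin (TCP) lies at the very end of the fingers, on their centre line; the grasp point (between the pads) lies r.tcp_to_grasp behind it (r.tcp_to_grasp is the distance from the TCP to the grasp point, in mm); z points along the fingers, y is the line along which they close (so a half turn about z gives the same grasp; the last joint's range is limited). The gripper opens to 91 mm and grips with 3 to 60 N. Pads are 32 mm wide; open, the fingers measure 118 mm over their backs; the gripper's body (76 mm by 178 mm) begins 60 mm behind the grasp point.
Start: joints at [-1.275, 0.32, 1.565, -0, 1.257, -0.02], TCP at [178.585, -546.581, 213.976] pointing down, gripper open.
Joint ranges: [-3.11, 3.11], [-0.84, 2.01], [0.21, 2.61], [-1.34, 4.49], [0.05, 2.63], [-2.56, 2.56]. Speed limits (rad/s): [2.57, 2.57, 3.14, 3.14, 3.14, 3.14].

## Interface

Orientations are given as [roll, pitch, yaw] about the fixed x, y, z axes, in that order (R = Rz(yaw) Ry(pitch) Rx(roll)).
In Python, from rig import r gives the robot as it stands.
- The arm moves only by the tool arm_command, never from a script. Its argument "commands" is a list of rows, each an object of numbers: "dx", "dy", "dz": the shift along the tool's x, y, z in cm; "twist": the turn about the tool's z in degrees; "fingers": the opening in per cent of the stroke, from 0 (shut) to 100 (fully open). A call has 1 to 20 rows; each row is the pose to reach, as a shift and turn from the pose commanded when the call began, along the tool's axes at that moment; what a row does not reach only later rows make up. A row lasts 1/8 s, in which the tool goes at most 62.5 mm and 10.7 degrees, less where a joint would pass 70% of its speed; a pose out of reach is approached as far as the arm can. A call with a gripper value outside its range is refused whole. The fingers move at their own pace and stop on an object; the grip force is fixed at half the most. Time passes only in rows, so rows that repeat a pose let the fingers close. It gives the time, the measured TCP pose, the force, the opening and the grip force at its end, in the units of the state.
- r.state(): the state, without advancing time (a new reading comes with each control period).
- r.camera(name): name is "scene" or "top"; returns a dict with "frame" (384x512x3 uint8, red, green, blue), "z_map" (384x512 float32, mm along the optical axis (not along the pixel's ray), 0 where there is no reading), "mtx" (3x3 intrinsics, pixels), "extrinsics" (4x4, takes a point from camera to world coordinates). Camera axes: x right, y down, z forward; pixel columns grow to the right and rows downward; lengths in mm; the calibration is good to about 2 mm. A picture is of the moment at which its call begins.
- r.finish_job(): hands the job in; it is judged then, once.
Trained networks look in the newest picture that a camera, given by its name, has taken for a name from the list of things; names that differ only in an ending like _2 or _b are one class to them, and where a whole thing is asked for, a point or a joint stands for the part that bears it (a point fixed in the world has none). Each returns a list of dicts, best first, with "confidence" (0 to 1); they miss things now and then, are a little off and sometimes report something else, mostly with a low value. They report only what shows in the picture. A call takes as long as a camera call.
- r.boxes_of(label, camera): "location" ([x, y, z] in mm, in world coordinates, good to about 4 mm: the middle of the surface that is visible of it).
- r.spot_point(label, camera): "location" ([x, y, z] in mm, in world coordinates, good to about 4 mm: a listed point, or the origin of a listed thing).
The state is a dict: "t": time; "q": joint angles; "joint_velocities": joint speeds; "tau": joint torques, N m; "position": TCP position; "orientation": TCP orientation; "ft_force": force on the tool from outside, world axes, zero at the start; "wrist_torque": the same for the moment, N m; "opening": opening from 0.0 (shut) to 1.0 (fully open); "grip_force": force on a finger pad.
Only numpy, scipy, OpenCV 4.12 (cv2) and the standard library are available. Lean on these libraries where they do the work, as an engineer would, in place of code of your own. Each camera call takes 0.05 s, during which the arm holds its last target. There are 200 camera calls.

## Task

Test the steel leaf spring on the jig: with the red pointer still up where it is, press the brass rib at the leaf's mid-span down with a steady 10 N (within 1 N) for about a second and judge how far the white tip sinks, then let the leaf up. Push the red pointer down until its mark is level with where the tip sank, then press the rib again with 10 N for about a second so that tip and pointer stand level (readjust and press again if they do not), and let go. Never load the leaf with more than 15 N, and do not disturb the parts lying around.

Things in the scene. Friction and masses are not known exactly. Their poses are not given: they have to be found in the camera images.
- jig: the spring jig, fixed: grey base plate 150 (x) x 300 (y) x 12 mm; origin at the centre of its underside, z up. The leaf runs along the jig's +y from a blue clamp block (56 x 54 mm, y -134 to -80, 143 mm high) to its free tip at y +80. The pointer stands beside the tip on the -x side, its rod in a grey guide block 40 x 40 mm centred at x -47, y +80, top at 55 mm
- leaf: the leaf spring, a level steel strip 26 mm wide, 160 mm long, 3 mm thick, top 121.5 mm above the table unloaded (tip up to 3 mm off). Origin at its root (jig y -80, z 120), y towards the tip, z up. It gives only downwards about its root. Its stiffness differs each time: 10 N on the rib sinks the tip 14 to 52 mm, in proportion to force; the tip sinks twice as far as the rib
- rib: the rounded brass rib across the leaf at mid-span, 80 mm from root and tip: 26 mm long along x, 8 mm wide, standing 6.5 mm proud of the leaf's top; origin at its middle on the leaf's top. The force is to be put here
- rib_top (a point): middle of the rib's crest, 128 mm above the table when unloaded
- leaf_tip (a point): the end of the leaf's white tip, on its top face, mid-width
- pointer (a joint): how far the pointer is pushed down, in m: 0 = its mark 121.5 mm above the table, grows downwards, stop at 0.056. Friction of about 4 N holds it wherever it is left; it does not turn
- pointer_mark (a point): the mark: upper edge of the red blade's free end, 18 mm to the jig's -x side of the leaf's mid-line at the tip. The pointer is level when this point and leaf_tip have the same height (within 3 mm)
- pointer_head (a point): centre of the top of the pointer's red grip head, a block 24 (jig x) x 14 (jig y) x 32 mm high, 29 mm above the mark, 47 mm to the -x side of the leaf's mid-line. Pinch it from above across the 14 mm (fingers along jig y) and push down or pull up. The 3 mm thick blade leaves the head's foot towards the leaf
- hub_a: bystander: loose turned aluminium hub, 68 mm wide, 58 mm high with its 22 mm stem; origin under its centre
- hub_b: bystander: a second such hub
- collar_a: bystander: loose steel collar, 72 mm across, 14 mm high; origin under its centre
- collar_b: bystander: loose aluminium collar, 60 mm across, 18 mm high; origin under its centre
- driver: bystander: yellow screwdriver lying on the table, about 190 mm long
- tin: bystander: blue tin, 56 mm wide, 60 mm high; origin under its centre
- nut: bystander: brass nut blank, 22 mm wide, 12 mm high, lying on the jig's base plate

How it is judged (in metres and radians):
On the way, in this order (a step that is already met when the one before it is completed fails the run):
1. with the pointer not yet moved, the rib is pressed with 9 to 11 N by the fingers for half a second (contact force between rib and the fingers between 9 and 11 N and distance of pointer_mark from where it was at the start of the episode below 0.004 m), for 0.5 s.
2. the pointer has been pushed down, and the rib is pressed again with 9 to 11 N for half a second while the tip stands level with the mark within 3 mm (contact force between rib and the fingers between 9 and 11 N and z of leaf_tip in the frame of pointer_mark between -0.003 and 0.003 m), for 0.5 s.
At the end, for the whole second after the job is handed in: after both presses, the leaf is released and back up (tip at least 114 mm above the jig's underside) and still, and the pointer stands at rest, pushed down by more than 9 mm (value of joint pointer above 0.009 m and z of leaf_tip in the frame of jig above 0.114 m and linear speed of leaf below 0.02 m/s and velocity of joint pointer between -0.005 and 0.005 m/s); the robot touches nothing.
It fails at once if the leaf is loaded with more than 15 N (contact force between leaf and anything else above 15 N).
It fails at once if a loose part lying around is pushed more than 20 mm from its place (distance of any of hub_a, hub_b, collar_a, collar_b, driver, tin, nut from where it was at the start of the episode above 0.02 m).
It also fails if it takes over 61 s, if anything falls off the work surface, if the arm or the gripper's body presses on something with over 40 N, if the wrist force passes 120 N, or if a joint passes its speed limit or range.

## Working session

There is one attempt and no reset: what is moved stays moved. The work goes in short steps, Python scripts to look and compute and a tool call to move; the robot and the scene stay as the last step left them, time stands still between calls to the robot, and variables do not carry over. Pictures are saved under pics/ and viewed, at most 10 in all, crops included, and the job is handed in when it is done.

Besides the shell and the picture viewer there is one more tool, called by a JSON object that holds its "api" and its "payload", one argument or row to a line. arm_command: Moves the arm, as the interface text tells. Its arguments: {"type":"object","properties":{"commands":{"type":"array"}},"required":["commands"]}

```bash
mkdir -p pics; python3 - <<'E'
from rig import r
import cv2,numpy as np
ims=[]
for c in("scene","top"):
    d=r.camera(c); cv2.imwrite(f"pics/{c}0.png",d["frame"][:,:,::-1])
    print(c,d["mtx"].round(1).tolist(),d["extrinsics"].round(3).tolist())
    for l in("jig","leaf","rib_top","leaf_tip","pointer_mark","pointer_head","hub_a","collar_a","driver","tin","nut"):
        print(l,[(np.round(k["location"]).tolist(),round(k["confidence"],2)) for k in r.spot_point(l,c)[:3]])
s=r.state();print(s,r.tcp_to_grasp)
E
```

```text
scene [[406.3, 0.0, 254.4], [0.0, 406.3, 191.7], [0.0, 0.0, 1.0]] [[0.844, 0.383, -0.375, 944.417], [0.536, -0.628, 0.565, -464.755], [-0.02, -0.678, -0.735, 799.126], [0.0, 0.0, 0.0, 1.0]]
jig [([536.0, -128.0, -3.0], 0.89)]
leaf [([505.0, -203.0, 121.0], 0.84), ([538.0, -130.0, -2.0], 0.45)]
rib_top [([541.0, -130.0, 129.0], 0.37)]
leaf_tip [([576.0, -57.0, 120.0], 0.56)]
pointer_mark [([564.0, -56.0, 121.0], 0.69)]
pointer_head [([535.0, -41.0, 147.0], 0.56), ([664.0, -128.0, -3.0], 0.3)]
hub_a [([468.0, -322.0, 5.0], 0.94), ([543.0, -132.0, 127.0], 0.62)]
collar_a [([617.0, -303.0, -2.0], 0.72)]
driver [([665.0, -128.0, 1.0], 0.6)]
tin [([552.0, 98.0, -1.0], 0.95)]
nut [([630.0, -77.0, 12.0], 0.52)]
top [[448.7, 0.0, 249.7], [0.0, 448.7, 191.1], [0.0, 0.0, 1.0]] [[0.0, -0.996, 0.091, 523.164], [-1.0, 0.0, 0.005, 48.736], [-0.005, -0.091, -0.996, 1105.155], [0.0, 0.0, 0.0, 1.0]]
jig [([542.0, -128.0, -2.0], 0.68), ([536.0, -130.0, 134.0], 0.68)]
leaf [([503.0, -202.0, 119.0], 0.84)]
rib_top [([540.0, -133.0, 132.0], 0.61)]
leaf_tip [([576.0, -60.0, 117.0], 0.76), ([690.0, 24.0, -5
[... 397 characters left out ...]
 0.46)]
{'t': 1.2, 'q': array([-1.27499092e+00,  3.19624390e-01,  1.56450051e+00,  2.81348912e-05,
        1.25739308e+00, -2.00123469e-02]), 'joint_velocities': array([-0.00064853,  0.00112163,  0.00034502,  0.00067422,  0.00015385,
        0.0020591 ]), 'tau': array([-2.93566009e-03, -4.12369108e+01, -2.32231486e+01,  7.26974127e-02,
        3.76046961e-02,  4.23154376e-06]), 'position': array([ 178.59980191, -546.5802588 ,  213.96172362]), 'orientation': array([ 3.14151746e+00, -2.52654351e-05,  3.15809079e-01]), 'ft_force': array([-0.23553882,  0.41207233, -0.0480643 ]), 'wrist_torque': array([-0.03343979,  0.03023832, -0.02639392]), 'grip_force': 0.0, 'opening': 0.9998250770055973} 18.8
```

View pics/scene0.png

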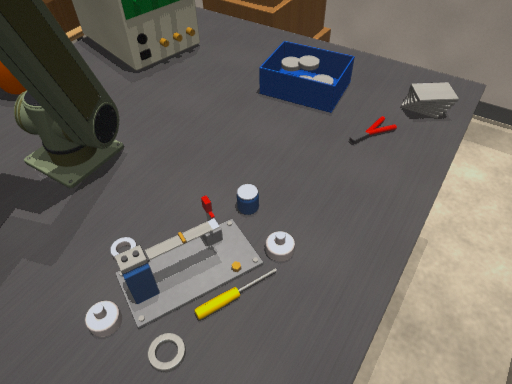

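View pics/top0.png

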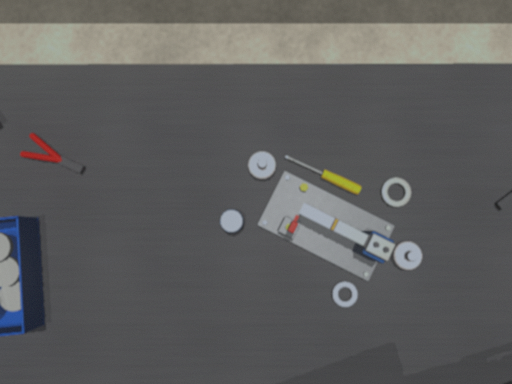

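The pictures show the jig with its leaf running from the clamp (scene 138,275) to the white tip (213,228). The rib is at (182,238) and the red pointer at (207,205). The network points agree: root (504,-202), rib (540,-131), tip (576,-58), so the jig yaw is about -26.6°. First move: go above the rib at the present height, shut the fingers and align tool y with jig y.

{"api": "arm_command", "payload": {
  "commands": [
    {"dx": 3,"dy": -1.8,"twist": 3,"fingers": 0},
    {"dx": 7.5,"dy": -4.5,"twist": 7,"fingers": 0},
    {"dx": 12,"dy": -7.2,"twist": 11,"fingers": 0},
    {"dx": 16.5,"dy": -9.9,"twist": 15,"fingers": 0},
    {"dx": 21,"dy": -12.6,"twist": 19.5,"fingers": 0},
    {"dx": 25.5,"dy": -15.3,"twist": 24,"fingers": 0},
    {"dx": 30,"dy": -18,"twist": 28.5,"fingers": 0},
    {"dx": 34.5,"dy": -20.7,"twist": 33,"fingers": 0},
    {"dx": 39,"dy": -23.4,"twist": 37,"fingers": 0},
    {"dx": 43.5,"dy": -26.1,"twist": 41,"fingers": 0},
    {"dx": 46,"dy": -27.6,"twist": 43.5,"fingers": 0},
    {"dx": 47.3,"dy": -28.3,"twist": 44.7,"fingers": 0},
    {"dx": 47.3,"dy": -28.3,"twist": 44.7,"fingers": 0},
    {"dx": 47.3,"dy": -28.3,"twist": 44.7,"dz": 3,"fingers": 0},
    {"dx": 47.3,"dy": -28.3,"twist": 44.7,"dz": 5.5,"fingers": 0},
    {"dx": 47.3,"dy": -28.3,"twist": 44.7,"dz": 6.5,"fingers": 0},
    {"dx": 47.3,"dy": -28.3,"twist": 44.7,"dz": 7,"fingers": 0},
    {"dx": 47.3,"dy": -28.3,"twist": 44.7,"dz": 7,"fingers": 0},
    {"dx": 47.3,"dy": -28.3,"twist": 44.7,"dz": 7,"fingers": 0}
  ]
}}

```text
$.commands[0]: bad value
```

```bash
cat > h.py <<'E'
from rig import r
import cv2,numpy as np
def st(n=4):
    F=[];P=[]
    for i in range(n):
        r.camera("top"); s=r.state(); F.append(s["ft_force"]);P.append(s["position"])
    print("t",round(s["t"],2),"F",np.mean(F,0).round(2),"sd",np.std(F,0).round(2),"P",np.mean(P,0).round(2),"rpy",s["orientation"].round(3),"op",round(s["opening"],3))
def pts(cams=("scene","top"),ls=("leaf_tip","pointer_mark","rib_top","pointer_head")):
    for c in cams:
        d=r.camera(c)
        for l in ls: print(c,l,[(np.round(k["location"],1).tolist(),round(k["confidence"],2)) for k in r.spot_point(l,c)[:2]])
    return d
E
python3 - <<'E'
from h import *
st()
d=pts(("top","scene"))
cv2.imwrite("pics/s1.png",cv2.resize(d["frame"][160:310,90:290,::-1],None,fx=4,fy=4))
E
```

```text
t 1.4 F [ 0.32 -0.14  0.01] sd [0.53 0.23 0.41] P [ 178.58 -546.58  213.97] rpy [3.142 0.    0.316] op 1.002
top leaf_tip [([576.2, -62.3, 118.8], 0.82), ([539.2, -129.5, 0.6], 0.16)]
top pointer_mark [([556.7, -49.4, 115.6], 0.49), ([501.3, -204.3, 117.2], 0.43)]
top rib_top [([536.1, -132.6, 132.0], 0.55)]
top pointer_head [([531.4, -39.8, 146.7], 0.57)]
scene leaf_tip [([574.2, -59.8, 122.8], 0.6)]
scene pointer_mark [([559.6, -57.4, 120.4], 0.75), ([663.6, -127.5, 1.3], 0.48)]
scene rib_top [([541.2, -133.4, 125.6], 0.6)]
scene pointer_head [([535.2, -40.1, 147.8], 0.56)]
```

View pics/s1.png

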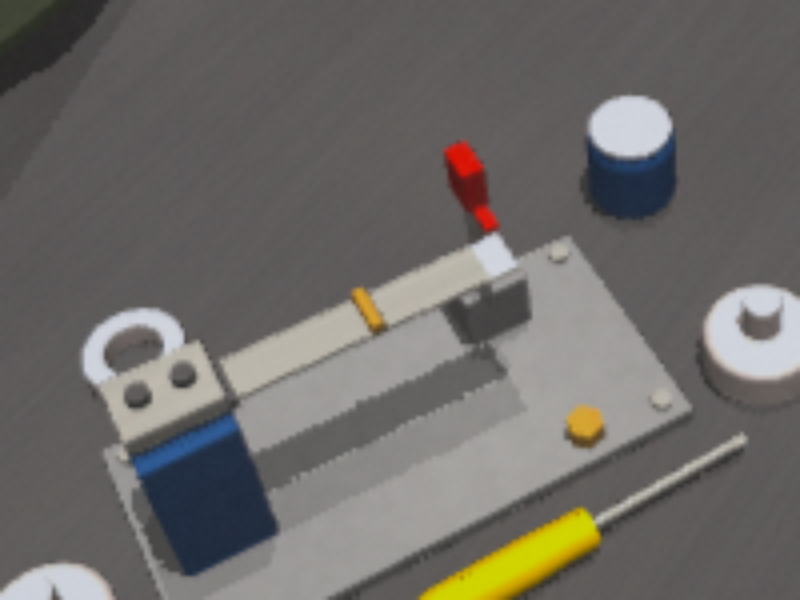

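The command was refused, so nothing moved; I suspect the missing dz key. The crop confirms the layout: rib (370,310), white tip (493,255), red head (465,165), and nothing leaning on the leaf. I'll resend with every key.

{"api": "arm_command", "payload": {
  "commands": [
    {"dx": 3,"dy": -1.8,"dz": 0,"twist": 3,"fingers": 0},
    {"dx": 7.5,"dy": -4.5,"dz": 0,"twist": 7,"fingers": 0},
    {"dx": 12,"dy": -7.2,"dz": 0,"twist": 11,"fingers": 0},
    {"dx": 16.5,"dy": -9.9,"dz": 0,"twist": 15,"fingers": 0},
    {"dx": 21,"dy": -12.6,"dz": 0,"twist": 19.5,"fingers": 0},
    {"dx": 25.5,"dy": -15.3,"dz": 0,"twist": 24,"fingers": 0},
    {"dx": 30,"dy": -18,"dz": 0,"twist": 28.5,"fingers": 0},
    {"dx": 34.5,"dy": -20.7,"dz": 0,"twist": 33,"fingers": 0},
    {"dx": 39,"dy": -23.4,"dz": 0,"twist": 37,"fingers": 0},
    {"dx": 43.5,"dy": -26.1,"dz": 0,"twist": 41,"fingers": 0},
    {"dx": 46,"dy": -27.6,"dz": 0,"twist": 43.5,"fingers": 0},
    {"dx": 47.3,"dy": -28.3,"dz": 0,"twist": 44.7,"fingers": 0},
    {"dx": 47.3,"dy": -28.3,"dz": 0,"twist": 44.7,"fingers": 0},
    {"dx": 47.3,"dy": -28.3,"dz": 3,"twist": 44.7,"fingers": 0},
    {"dx": 47.3,"dy": -28.3,"dz": 5.5,"twist": 44.7,"fingers": 0},
    {"dx": 47.3,"dy": -28.3,"dz": 6.5,"twist": 44.7,"fingers": 0},
    {"dx": 47.3,"dy": -28.3,"dz": 7,"twist": 44.7,"fingers": 0},
    {"dx": 47.3,"dy": -28.3,"dz": 7,"twist": 44.7,"fingers": 0},
    {"dx": 47.3,"dy": -28.3,"dz": 7,"twist": 44.7,"fingers": 0}
  ]
}}

```text
t: 4.28
position: [540.8, -130.9, 144.8]
orientation: [-3.141, -0.002, -0.464]
ft_force: [-0.8, -0.9, -0.6]
opening: 0.007
grip_force: 0.0
```

```bash
python3 - <<'E'
from h import *
st(8)
E
```

```text
t 4.67 F [ 0.05 -0.24  0.28] sd [0.4  0.59 0.52] P [ 540.54 -130.72  144.37] rpy [ 3.142 -0.    -0.464] op 0.007
```

{"api": "arm_command", "payload": {
  "commands": [
    {"dx": 0,"dy": 0,"dz": 0.8,"twist": 0,"fingers": 0},
    {"dx": 0,"dy": 0,"dz": 1.3,"twist": 0,"fingers": 0},
    {"dx": 0,"dy": 0,"dz": 1.6,"twist": 0,"fingers": 0},
    {"dx": 0,"dy": 0,"dz": 1.9,"twist": 0,"fingers": 0},
    {"dx": 0,"dy": 0,"dz": 1.9,"twist": 0,"fingers": 0},
    {"dx": 0,"dy": 0,"dz": 1.9,"twist": 0,"fingers": 0}
  ]
}}

```text
t: 5.42
position: [540.1, -130.5, 125.2]
orientation: [-3.142, 0.0, -0.464]
ft_force: [-2.7, 0.9, 4.0]
opening: -0.001
grip_force: 1.9
```

```bash
python3 - <<'E'
from h import *
st(8)
E
```

```text
t 5.83 F [-2.24  1.77  3.71] sd [0.37 0.47 0.49] P [ 540.14 -130.54  125.07] rpy [-3.142  0.    -0.464] op 0.005
```

{"api": "arm_command", "payload": {
  "commands": [
    {"dx": -0.02,"dy": 0,"dz": 0.15,"twist": 0,"fingers": 0},
    {"dx": -0.02,"dy": 0,"dz": 0.3,"twist": 0,"fingers": 0},
    {"dx": -0.02,"dy": 0,"dz": 0.35,"twist": 0,"fingers": 0},
    {"dx": -0.02,"dy": 0,"dz": 0.35,"twist": 0,"fingers": 0}
  ]
}}

```text
t: 6.32
position: [540.2, -130.4, 122.0]
orientation: [-3.141, -0.0, -0.464]
ft_force: [-2.9, 2.6, 7.8]
opening: 0.007
grip_force: 3.6
```

```bash
python3 - <<'E'
from h import *
st(8)
E
```

```text
t 6.72 F [-2.97  2.45  7.55] sd [0.35 0.57 0.4 ] P [ 540.21 -130.44  122.03] rpy [-3.141 -0.    -0.464] op 0.003
```

{"api": "arm_command", "payload": {
  "commands": [
    {"dx": -0.05,"dy": 0,"dz": 0,"twist": 0,"fingers": 0},
    {"dx": -0.1,"dy": 0,"dz": 0,"twist": 0,"fingers": 0},
    {"dx": -0.1,"dy": 0,"dz": 0,"twist": 0,"fingers": 0}
  ]
}}

```text
t: 7.1
position: [540.2, -130.4, 122.3]
orientation: [-3.141, -0.003, -0.464]
ft_force: [-1.1, 1.8, 7.3]
opening: 0.006
grip_force: 3.5
```

```bash
python3 - <<'E'
from h import *
st(8); print(r.state()["wrist_torque"])
E
```

```text
t 7.5 F [-1.52  1.42  7.03] sd [0.26 0.36 0.54] P [ 540.18 -130.42  122.3 ] rpy [-3.141e+00 -3.000e-03 -4.640e-01] op 0.005
[ 0.36353246  0.34712127 -0.01551716]
```

{"api": "arm_command", "payload": {
  "commands": [
    {"dx": -0.05,"dy": -0.02,"dz": 0.1,"twist": 0,"fingers": 0},
    {"dx": -0.1,"dy": -0.04,"dz": 0.2,"twist": 0,"fingers": 0},
    {"dx": -0.1,"dy": -0.04,"dz": 0.25,"twist": 0,"fingers": 0},
    {"dx": -0.1,"dy": -0.04,"dz": 0.25,"twist": 0,"fingers": 0}
  ]
}}

```text
t: 8.0
position: [540.2, -130.3, 120.4]
orientation: [3.141, -0.005, -0.464]
ft_force: [-0.4, -0.3, 10.2]
opening: 0.0
grip_force: 4.5
```

```bash
python3 - <<'E'
from h import *
st(10)
E
```

```text
t 8.5 F [-1.39 -0.06  8.71] sd [0.56 0.54 0.43] P [ 540.17 -130.35  120.44] rpy [ 3.141 -0.005 -0.464] op 0.003
```

{"api": "arm_command", "payload": {
  "commands": [
    {"dx": 0,"dy": 0,"dz": 0.06,"twist": 0,"fingers": 0},
    {"dx": 0,"dy": 0,"dz": 0.12,"twist": 0,"fingers": 0},
    {"dx": 0,"dy": 0,"dz": 0.12,"twist": 0,"fingers": 0}
  ]
}}

```text
t: 8.88
position: [540.2, -130.4, 119.4]
orientation: [3.141, -0.005, -0.464]
ft_force: [-1.5, -0.3, 10.1]
opening: 0.001
grip_force: 5.1
```

```bash
python3 - <<'E'
from h import *
st(14)
pts()
E
```

```text
t 9.57 F [-1.47 -0.29  9.92] sd [0.46 0.51 0.44] P [ 540.17 -130.35  119.43] rpy [ 3.141 -0.005 -0.464] op 0.006
scene leaf_tip [([576.4, -59.5, 102.1], 0.85), ([374.9, -175.9, -1.3], 0.49)]
scene pointer_mark [([561.0, -57.4, 122.5], 0.68)]
scene rib_top []
scene pointer_head [([535.1, -43.7, 149.7], 0.62), ([574.8, -60.1, 104.0], 0.62)]
top leaf_tip []
top pointer_mark [([556.6, -53.0, 121.2], 0.67), ([618.1, -302.2, 1.4], 0.24)]
top rib_top [([668.3, -123.2, -4.5], 0.47), ([549.3, 97.2, 1.8], 0.35)]
top pointer_head [([529.9, -41.2, 148.8], 0.54)]
```

```bash
cat >> h.py <<'E'
def cloud():
    d=r.camera("scene");K=d["mtx"];z=d["z_map"];v,u=np.mgrid[:384,:512]
    p=np.stack([(u-K[0,2])/K[0,0]*z,(v-K[1,2])/K[1,1]*z,z],-1)@d["extrinsics"][:3,:3].T+d["extrinsics"][:3,3]
    p[z==0]=np.nan
    a=np.array([.894,-.447]);b=np.array([.447,.894])
    q=p[...,:2]-np.array([540,-131])
    return d["frame"].astype(int),q@a,q@b,p[...,2]
def tipz():
    f,x,y,z=cloud()
    red=(f[...,0]>120)&(f[...,1]<70)&(f[...,2]<70)&(abs(y-80)<25)
    print("blade z pts",[(round(x[i,j]),round(y[i,j]),round(z[i,j],1)) for i,j in np.argwhere(red&(x>-32)&(x<-10))])
    print("head top",np.nanpercentile(z[red&(x<-35)],95).round(1))
    for lo,hi in((-70,-50),(-50,-30),(25,40),(40,50),(50,60),(60,70),(70,82)):
        m=(abs(x)<9)&(y>lo)&(y<hi)&(z>80)&(z<135); print((lo,hi),m.sum(),np.nanmedian(z[m]).round(1) if m.any() else None)
    return f
E
python3 - <<'E'
from h import *
f=tipz()
cv2.imwrite("pics/s2.png",cv2.resize(f.astype(np.uint8)[180:270,150:270,::-1],None,fx=6,fy=6,interpolation=cv2.INTER_CUBIC))
E
```

```text
blade z pts [(-30, 80, np.float64(122.7)), (-30, 82, np.float64(121.6)), (-30, 77, np.float64(121.2)), (-28, 79, np.float64(122.4)), (-28, 81, np.float64(121.2)), (-27, 83, np.float64(120.7)), (-26, 76, np.float64(122.8)), (-28, 78, np.float64(119.7)), (-25, 80, np.float64(121.4)), (-24, 81, np.float64(121.7)), (-23, 83, np.float64(121.5)), (-24, 79, np.float64(119.4)), (-21, 80, np.float64(122.2)), (-20, 82, np.float64(122.2)), (-18, 78, np.float64(123.3)), (-17, 81, np.float64(122.1)), (-18, 83, np.float64(119.8))]
head top 152.0
(-70, -50) 68 119.2
(-50, -30) 70 117.3
(25, 40) 46 109.3
(40, 50) 29 108.5
(50, 60) 33 107.0
(60, 70) 27 106.1
(70, 82) 24 104.7
```

View pics/s2.png

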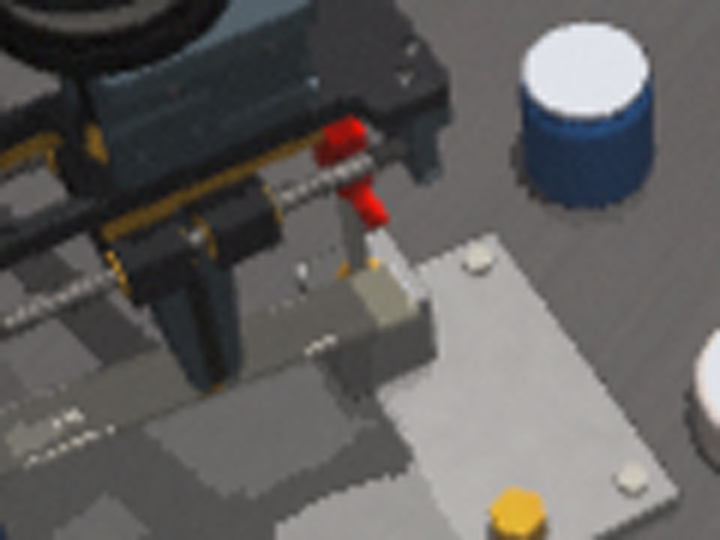

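The press held about 9.8 N for over a second. The depth map puts the sunk tip at about 104.2 mm, and the TCP drop gives the same (the crop shows the tip at (400,290), below the red mark at (375,215)). Releasing now and moving over the pointer head.

{"api": "arm_command", "payload": {
  "commands": [
    {"dx": 0,"dy": 0,"dz": -0.6,"twist": 0,"fingers": 0},
    {"dx": 0,"dy": 0,"dz": -1.2,"twist": 0,"fingers": 0},
    {"dx": 0,"dy": 0,"dz": -2.5,"twist": 0,"fingers": 0},
    {"dx": 0,"dy": 0,"dz": -4,"twist": 0,"fingers": 0},
    {"dx": 0,"dy": 0,"dz": -5,"twist": 0,"fingers": 0},
    {"dx": -1.5,"dy": -2.6,"dz": -5,"twist": 0,"fingers": 0},
    {"dx": -3,"dy": -5.2,"dz": -5,"twist": 0,"fingers": 0},
    {"dx": -4.47,"dy": -7.8,"dz": -5,"twist": 0,"fingers": 0},
    {"dx": -4.47,"dy": -7.8,"dz": -5,"twist": 0,"fingers": 0},
    {"dx": -4.47,"dy": -7.8,"dz": -5,"twist": 0,"fingers": 0},
    {"dx": -4.47,"dy": -7.8,"dz": -4.3,"twist": 0,"fingers": 0},
    {"dx": -4.47,"dy": -7.8,"dz": -3.6,"twist": 0,"fingers": 0},
    {"dx": -4.47,"dy": -7.8,"dz": -3.6,"twist": 0,"fingers": 0},
    {"dx": -4.47,"dy": -7.8,"dz": -3.6,"twist": 0,"fingers": 0}
  ]
}}

```text
t: 11.88
position: [533.5, -39.8, 153.6]
orientation: [3.141, 0.0, -0.465]
ft_force: [0.4, 0.9, 0.0]
opening: 0.007
grip_force: 0.0
```

```bash
python3 - <<'E'
from h import *
st(6)
f=tipz()
E
```

```text
t 12.18 F [-0.2   0.23  0.06] sd [0.39 0.39 0.33] P [533.61 -39.64 153.89] rpy [-3.142 -0.    -0.464] op 0.008
blade z pts [(-24, 79, np.float64(119.2)), (-23, 81, np.float64(120.0)), (-21, 82, np.float64(120.9)), (-18, 84, np.float64(122.8)), (-19, 77, np.float64(122.3)), (-19, 79, np.float64(121.0)), (-17, 80, np.float64(122.8)), (-17, 83, np.float64(120.4)), (-17, 76, np.float64(122.1)), (-16, 78, np.float64(121.6))]
head top nan
(-70, -50) 75 121.9
(-50, -30) 73 121.6
(25, 40) 50 122.1
(40, 50) 32 122.2
(50, 60) 32 122.1
(60, 70) 33 121.7
(70, 82) 31 122.0
  return np.nanmean(a, axis, out=out, keepdims=keepdims)
```

{"api": "arm_command", "payload": {
  "commands": [
    {"dx": 0,"dy": 0,"dz": 0.3,"twist": 0,"fingers": 0},
    {"dx": 0,"dy": 0,"dz": 0.6,"twist": 0,"fingers": 0},
    {"dx": 0,"dy": 0,"dz": 1.0,"twist": 0,"fingers": 0},
    {"dx": 0,"dy": 0,"dz": 1.4,"twist": 0,"fingers": 0},
    {"dx": 0,"dy": 0,"dz": 1.75,"twist": 0,"fingers": 0},
    {"dx": 0,"dy": 0,"dz": 1.95,"twist": 0,"fingers": 0},
    {"dx": 0,"dy": 0,"dz": 2.05,"twist": 0,"fingers": 0},
    {"dx": 0,"dy": 0,"dz": 2.05,"twist": 0,"fingers": 0},
    {"dx": 0,"dy": 0,"dz": 2.05,"twist": 0,"fingers": 0}
  ]
}}

```text
t: 13.35
position: [533.6, -39.6, 133.1]
orientation: [3.142, -0.0, -0.464]
ft_force: [0.9, -0.2, 0.5]
opening: 0.005
grip_force: 0.7
```

```bash
python3 - 2>/dev/null <<'E'
from h import *
st(6)
f=tipz()
E
```

```text
t 13.65 F [ 0.68 -0.13  1.18] sd [0.45 0.26 0.39] P [533.37 -39.6  133.08] rpy [ 3.141  0.    -0.464] op 0.004
blade z pts [(-28, 82, np.float64(103.6))]
head top nan
(-70, -50) 73 122.2
(-50, -30) 71 121.8
(25, 40) 44 122.3
(40, 50) 34 122.0
(50, 60) 31 122.3
(60, 70) 30 121.4
(70, 82) 31 122.0
```

{"api": "arm_command", "payload": {
  "commands": [
    {"dx": 0,"dy": 0,"dz": -1.5,"twist": 0,"fingers": 0},
    {"dx": 0,"dy": 0,"dz": -3,"twist": 0,"fingers": 0},
    {"dx": 1.5,"dy": 2.6,"dz": -3.5,"twist": 0,"fingers": 0},
    {"dx": 3,"dy": 5.2,"dz": -3.5,"twist": 0,"fingers": 0},
    {"dx": 4.69,"dy": 7.84,"dz": -3,"twist": 0,"fingers": 0},
    {"dx": 4.69,"dy": 7.84,"dz": -1.5,"twist": 0,"fingers": 0},
    {"dx": 4.69,"dy": 7.84,"dz": -0.2,"twist": 0,"fingers": 0},
    {"dx": 4.69,"dy": 7.84,"dz": 0,"twist": 0,"fingers": 0},
    {"dx": 4.69,"dy": 7.84,"dz": 0.3,"twist": 0,"fingers": 0},
    {"dx": 4.69,"dy": 7.84,"dz": 0.5,"twist": 0,"fingers": 0},
    {"dx": 4.63,"dy": 7.83,"dz": 0.7,"twist": 0,"fingers": 0},
    {"dx": 4.58,"dy": 7.82,"dz": 0.95,"twist": 0,"fingers": 0},
    {"dx": 4.53,"dy": 7.81,"dz": 1.2,"twist": 0,"fingers": 0},
    {"dx": 4.47,"dy": 7.8,"dz": 1.4,"twist": 0,"fingers": 0},
    {"dx": 4.47,"dy": 7.8,"dz": 1.5,"twist": 0,"fingers": 0},
    {"dx": 4.47,"dy": 7.8,"dz": 1.55,"twist": 0,"fingers": 0},
    {"dx": 4.47,"dy": 7.8,"dz": 1.55,"twist": 0,"fingers": 0}
  ]
}}

```text
t: 15.82
position: [540.7, -129.9, 119.8]
orientation: [-3.14, -0.006, -0.464]
ft_force: [0.7, 0.9, 9.5]
opening: 0.001
grip_force: 4.8
```

```bash
python3 - 2>/dev/null <<'E'
from h import *
st(12)
f=tipz()
cv2.imwrite("pics/s3.png",cv2.resize(f.astype(np.uint8)[180:270,150:270,::-1],None,fx=6,fy=6,interpolation=cv2.INTER_CUBIC))
E
```

```text
t 16.43 F [1.48 0.07 9.64] sd [0.57 0.53 0.45] P [ 540.66 -129.9   119.85] rpy [-3.14  -0.006 -0.464] op 0.004
blade z pts [(-31, 83, np.float64(106.2)), (-30, 83, np.float64(103.8)), (-30, 78, np.float64(104.0)), (-27, 79, np.float64(105.8)), (-27, 81, np.float64(104.0)), (-26, 83, np.float64(103.8)), (-28, 77, np.float64(103.4)), (-27, 78, np.float64(103.4)), (-24, 80, np.float64(104.7)), (-25, 83, np.float64(102.4)), (-23, 77, np.float64(104.7)), (-22, 79, np.float64(104.5)), (-21, 81, np.float64(103.9)), (-20, 83, np.float64(104.1)), (-20, 77, np.float64(104.6)), (-20, 80, np.float64(102.9)), (-17, 81, np.float64(104.6))]
head top 134.4
(-70, -50) 72 119.6
(-50, -30) 70 117.4
(25, 40) 44 110.1
(40, 50) 32 108.6
(50, 60) 31 107.4
(60, 70) 31 106.9
(70, 82) 26 105.8
```

View pics/s3.png

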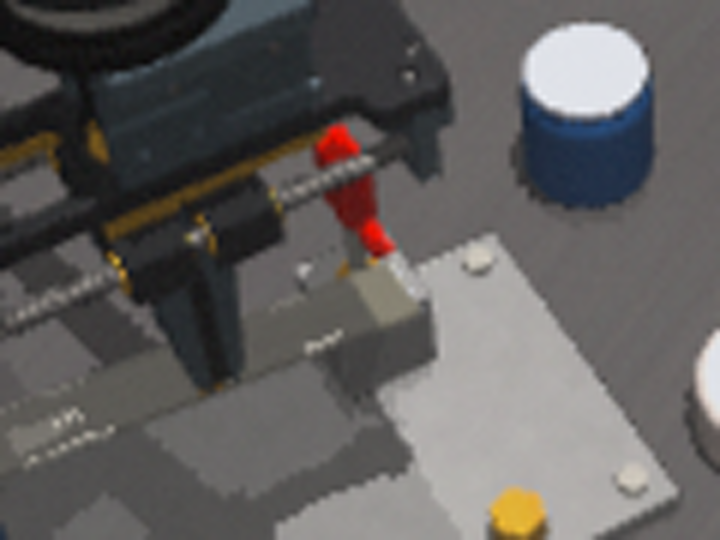

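Tip and mark are within about 1 mm at roughly 9.5 N: the crop shows the red blade at (375,238) against the white tip at (403,285). I'll add a touch more press to bring both to nominal and hold.

{"api": "arm_command", "payload": {
  "commands": [
    {"dx": 0,"dy": 0,"dz": 0.04,"twist": 0,"fingers": 0},
    {"dx": 0,"dy": 0,"dz": 0.04,"twist": 0,"fingers": 0},
    {"dx": 0,"dy": 0,"dz": 0.04,"twist": 0,"fingers": 0}
  ]
}}

```text
t: 16.85
position: [540.7, -129.9, 119.5]
orientation: [-3.14, -0.006, -0.464]
ft_force: [0.7, 0.7, 9.6]
opening: 0.002
grip_force: 5.0
```

```bash
python3 - 2>/dev/null <<'E'
from h import *
st(14)
f=tipz()
E
```

```text
t 17.55 F [ 1.54 -0.02 10.19] sd [0.4  0.39 0.47] P [ 540.66 -129.9   119.53] rpy [-3.14  -0.006 -0.464] op 0.004
blade z pts [(-31, 81, np.float64(103.7)), (-30, 83, np.float64(103.9)), (-30, 78, np.float64(104.1)), (-28, 79, np.float64(104.9)), (-27, 81, np.float64(104.1)), (-25, 83, np.float64(105.1)), (-29, 77, np.float64(101.6)), (-26, 78, np.float64(104.2)), (-25, 80, np.float64(103.4)), (-25, 82, np.float64(102.6)), (-24, 77, np.float64(104.0)), (-22, 79, np.float64(104.1)), (-22, 81, np.float64(102.9)), (-20, 83, np.float64(104.3)), (-20, 78, np.float64(104.1)), (-17, 79, np.float64(105.9)), (-18, 82, np.float64(103.2))]
head top 134.6
(-70, -50) 72 119.4
(-50, -30) 72 117.1
(25, 40) 47 109.8
(40, 50) 31 108.4
(50, 60) 31 107.6
(60, 70) 31 106.0
(70, 82) 27 105.0
```

The press is now about 10.1 N with tip and mark level within about 0.5 mm, held for a second. Letting go.

{"api": "arm_command", "payload": {
  "commands": [
    {"dx": 0,"dy": 0,"dz": -0.5,"twist": 0,"fingers": 0},
    {"dx": 0,"dy": 0,"dz": -1,"twist": 0,"fingers": 0},
    {"dx": 0,"dy": 0,"dz": -2,"twist": 0,"fingers": 0},
    {"dx": 0,"dy": 0,"dz": -4,"twist": 0,"fingers": 0},
    {"dx": 0,"dy": 0,"dz": -6,"twist": 0,"fingers": 0},
    {"dx": 0,"dy": 0,"dz": -8,"twist": 0,"fingers": 0},
    {"dx": 0,"dy": 0,"dz": -8,"twist": 0,"fingers": 0},
    {"dx": 0,"dy": 0,"dz": -8,"twist": 0,"fingers": 0},
    {"dx": 0,"dy": 0,"dz": -8,"twist": 0,"fingers": 0}
  ]
}}

```text
t: 18.73
position: [537.8, -129.1, 196.2]
orientation: [3.141, 0.002, -0.464]
ft_force: [0.1, 0.2, 0.2]
opening: 0.004
grip_force: 0.0
```

```bash
python3 - 2>/dev/null <<'E'
from h import *
st(3)
f=tipz()
print(r.finish_job())
E
```

```text
t 18.88 F [ 0.22  0.2  -0.27] sd [0.41 0.27 0.36] P [ 538.04 -129.22  196.48] rpy [ 3.141e+00  1.000e-03 -4.640e-01] op 0.007
blade z pts [(-32, 81, np.float64(103.2)), (-29, 82, np.float64(105.3)), (-31, 76, np.float64(104.2)), (-28, 77, np.float64(105.7)), (-28, 79, np.float64(104.9)), (-28, 82, np.float64(103.0)), (-28, 77, np.float64(103.5))]
head top 134.5
(-70, -50) 77 122.0
(-50, -30) 71 121.9
(25, 40) 49 121.9
(40, 50) 34 122.2
(50, 60) 35 121.9
(60, 70) 31 122.0
(70, 82) 33 122.0
the job is handed in; nothing more can be done
None
```

The job is handed in at about 19 s, with no verdict returned: the rib was pressed at about 10 N both times, the pointer is down about 17 mm and was level with the tip within about 1 mm on the second press, and the leaf is released and back up.

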